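# Rear line spool from the crowded prong to the winder

## Task

I need the rear, wider line spool from the crowded prong. First move the two spools in front of it over to the empty spare prong, pushed fully home there with the rear one still waiting on its own prong, then draw off the rear spool and set it flat on the seat of the line winder, over its upright pin. Let go of everything and leave the other things on the table where they are.

Things in the scene. Friction and masses are not known exactly. Their poses are not given: they have to be found in the camera images.
- home: foot of the crowded stand. Fixed to the table: dark steel foot plate 110 x 90 x 10 mm, from which a 12 mm steel rod rises 65 mm along itself, leaning 26 degrees from vertical toward its own -x (about the robot's right), to the collar and prong. Fingers can pass the collar beside the rod. Origin: on the table under the plate's middle; z up. The stands are alike; which is on the left varies.
- home_prong: the crowded prong, with all three spools at the start. Leaning steel rod 10 mm thick, round end 58 mm out from its collar. Origin: centre of the collar's upper face (collar 30 mm across, 6 thick, its face 69 mm above the table), the stop for spools. z axis: out along the prong, 26 degrees from vertical; y axis: level.
- spare: foot of the spare stand. Fixed to the table: dark steel foot plate 110 x 90 x 10 mm, from which a 12 mm steel rod rises 65 mm along itself, leaning 26 degrees from vertical toward its own -x (about the robot's right), to the collar and prong. Fingers can pass the collar beside the rod. Origin: on the table under the plate's middle; z up. The stands are alike; which is on the left varies.
- spare_prong: the spare prong, empty at the start. Leaning steel rod 10 mm thick, round end 58 mm out from its collar. Origin: centre of the collar's upper face (collar 30 mm across, 6 thick, its face 69 mm above the table), the stop for spools. z axis: out along the prong, 26 degrees from vertical; y axis: level.
- front_spool: outermost line spool on the crowded prong, centre 40 mm from the collar. White plastic, dark line, 48 mm across its two flanges, 16 thick, 16 mm hole right through, about 40 g; rigid, grip across the flanges. Origin: its centre; z: along the hole; faces alike. On a prong a spool hangs 3 mm off the centre line, on its lower side, and slides down to what is below when let go.
- middle_spool: middle line spool on the crowded prong, centre 24 mm from the collar, same as the front one. White plastic, dark line, 48 mm across its two flanges, 16 thick, 16 mm hole right through, about 40 g; rigid, grip across the flanges. Origin: its centre; z: along the hole; faces alike.
- rear_spool: rear line spool, against the collar of the crowded prong (centre 8 mm from it), wider than the two in front. White plastic, dark line, 58 mm across its two flanges, 16 thick, 16 mm hole right through, about 60 g; rigid, grip across the flanges. Origin: its centre; z: along the hole; faces alike.
- winder_seat (a point): centre of the winder's flat round seat (32 mm across, 50 mm above the table), on which the spool's underside rests. A pin 10 mm thick with a round end stands upright in it, reaching 30 mm above it; below it a column 24 to 40 mm thick.
- winder: the line winder at the robot's left, fixed: aluminium foot 120 x 80 x 12 mm, column with seat and upright pin, and 62 mm behind the pin (its own +x) a thin post with an eye, 76 mm tall. Origin: on the table under the pin; z up.
- reel_oil: bystander: reel oil bottle, 31 mm across and 95 mm tall, standing upright near the front edge, in front of the left stand; origin at the centre of its underside
- fly_reel: bystander: fly reel lying flat, 78 mm across, 44 mm high, on the robot's side of the two stands; origin at the centre of its underside
- lure_box_e: bystander: narrow boxed lure lying across the front edge, 135 x 40 x 26 mm; origin at the centre of its underside
- pliers: bystander: long-nose pliers lying flat, 159 mm long, 10 mm thick, right of the stands; origin at the centre of its underside
- plug_red: bystander: bare plug lure lying flat, about 100 mm long, 20 mm high, right of the stands; origin at the centre of its underside
Things that resemble listed ones, but are neither listed nor needed, are in the scene too. What is shaped like the front_spool but green is not meant.

How it is judged:
By the outcome, as a careful person would: the job done as asked, in the order asked, and still so for the second after the job is handed in, with the robot touching nothing.
It also fails if it takes over 72 s, if anything falls off the work surface, if the arm or the gripper's body presses on something with over 40 N, if the wrist force passes 120 N, or if a joint passes its speed limit or range.

## Robot

A 7-joint arm with a two-finger parallel gripper is mounted at the origin on a cart in front of the work surface, level with it; the furniture and walls round the work are solid. World frame = base frame: x ahead of the robot, y to its left, z up, the work surface at z = 0. Lengths are in mm, angles in rad, forces in N, time in s.
With the tool pointing down it reaches from about 400 to 875 mm from the base axis. Payload 4.4 kg.
Tool frame: the origin (TCP) lies midway between the tips of the shut fingers; the grasp point (between the pads) lies 19 mm behind it; z points along the fingers, y is the line along which they close (so a half turn about z gives the same grasp; the last joint's range is limited). The gripper opens to 85 mm and grips with 20 to 120 N. Pads are 22 mm wide; open, the fingers measure 114 mm over their backs; the gripper's body (76 mm by 85 mm) begins 54 mm behind the grasp point. The pads swing forward as they close: fully open they stand 13 mm farther back than shut.
Start: joints at [1.077, 0.628, 0.038, 1.517, -0.027, 0.996, -0.02], TCP at [269.694, -591.425, 231.313] pointing down, gripper open.
Joint ranges: [-3.06, 3.06], [-0.37, 2.12], [-1.25, 1.32], [0.18, 2.47], [-1.1, 4.24], [0.23, 1.98], [-2.94, 2.94]. Speed limits (rad/s): [2.57, 2.57, 3.14, 3.14, 3.14, 3.14, 3.14].

## Interface

Orientations are given as [roll, pitch, yaw] about the fixed x, y, z axes, in that order (R = Rz(yaw) Ry(pitch) Rx(roll)).
In Python, from cell import readout, optics, order gives the robot as it stands.
- The arm moves only by the shell command python3 -m jog 'ROWS'. ROWS is a JSON object of lists of equal length, an entry for each row: "claw": the opening, from 0 (shut) to 1 (fully open); "xyz": the shift along the tool's x, y, z each as a share of 0.1 m, from -1 to 1, a list of three; "twist": the turn, a rotation vector about the tool's x, y, z each as a share of 180 degrees, from -1 to 1, a list of three. A call has 1 to 12 rows; each row shifts and turns the commanded pose from where the row before left it, along the tool's axes as they then stand; what a row does not reach is not made up. A row lasts 1/8 s, in which the tool goes at most 62.5 mm and 10.7 degrees, less where a joint would pass 70% of its speed; a pose out of reach is approached as far as the arm can. A call with a number of a shift or a turn outside -1 to 1 is refused whole. A call with a gripper value outside its range is refused whole. The fingers move at their own pace and stop on an object; the grip force is fixed at half the most. Time passes only in rows, so rows that do not move let the fingers close. It gives the time, the measured TCP pose, the force, the opening and the grip force at its end, in the units of the state.
- readout.read_state(): the state, without advancing time (a new reading comes with each control period).
- optics.get_image(name): name is "side" or "top"; returns a dict with "color" (420x560x3 uint8, red, green, blue), "fovy" (degrees; the focal length in pixels is half the picture's height over the tangent of half this angle, whatever the lens; pixels are square), "cx", "cy" (the principal point, pixels), "k1" (the pictures are not rectified: a ray, as slopes to the right and down, at radius r is drawn at 1 + k1 r^2 times it, then the intrinsics apply), "view" (4x4, takes a point from world to camera coordinates). Camera axes: x right, y up, looking along -z (the intrinsics and any distortion apply to the point x, -y, -z); pixel columns grow to the right and rows downward; lengths in mm; the calibration is good to about 2 mm. A picture is of the moment at which its call begins. There is no depth.
- order.finish_job(): hands the job in; it is judged then, once.
Trained networks look in the newest picture that a camera, given by its name, has taken for a name from the list of things; names that differ only in an ending like _2 or _b are one class to them, and where a whole thing is asked for, a point or a joint stands for the part that bears it (a point fixed in the world has none). Each returns a list of dicts, best first, with "score" (0 to 1); they miss things now and then, are a little off and sometimes report something else, mostly with a low value. They report only what shows in the picture. A call takes as long as a camera call. They do not tell look-alikes from the thing itself.
- optics.boxes_of(camera, label): "rect" ([left, top, width, height] in pixels, round what is visible of it).
The state is a dict: "clock": time; "qpos": joint angles; "qd": joint speeds; "tau": joint torques, N m; "eef_pos": TCP position; "tool_rot": TCP orientation; "force": force on the tool from outside, world axes, zero at the start; "torque": the same for the moment, N m; "width": finger opening in mm; "gripper_force": force on a finger pad.
Only numpy, scipy, OpenCV 4.12 (cv2) and the standard library are available. Lean on these libraries where they do the work, as an engineer would, in place of code of your own. Each camera call takes 0.05 s, during which the arm holds its last target. There are 200 camera calls.

## Working session

There is one attempt and no reset: what is moved stays moved. The work goes in short steps, Python scripts to look and compute and a shell command to move; the robot and the scene stay as the last step left them, time stands still between calls to the robot, and variables do not carry over. Pictures are saved under pics/ and viewed, at most 10 in all, crops included, and the job is handed in when it is done.

```bash
mkdir -p pics; ls
cat > h.py <<'E'
import numpy as np, cv2
from cell import readout, optics, order
from scipy.spatial.transform import Rotation as R
def cam(n):
    d=optics.get_image(n); d['f']=d['color'].shape[0]/2/np.tan(np.radians(d['fovy'])/2); d['view']=np.array(d['view']); return d
def proj(d,P):
    P=np.atleast_2d(P).astype(float); c=P@d['view'][:3,:3].T+d['view'][:3,3]
    s=np.c_[c[:,0]/-c[:,2],-c[:,1]/-c[:,2]]; s=s*(1+d['k1']*(s**2).sum(1,keepdims=True))
    return s*d['f']+[d['cx'],d['cy']]
def ray(d,uv):
    s0=(np.array(uv,float)-[d['cx'],d['cy']])/d['f']; s=s0.copy()
    for _ in range(20): s=s0/(1+d['k1']*(s@s))
    V=d['view'][:3,:3]; v=V.T@np.array([s[0],-s[1],-1]); return -V.T@d['view'][:3,3], v/np.linalg.norm(v)
def onz(d,uv,z):
    o,v=ray(d,uv); return o+v*(z-o[2])/v[2]
def save(d,n): cv2.imwrite('pics/'+n,cv2.cvtColor(d['color'],cv2.COLOR_RGB2BGR))
E
python3 - <<'E'
from h import *
s=readout.read_state(); print({k:np.round(v,3).tolist() for k,v in s.items()})
for n in('side','top'):
    d=cam(n); save(d,n+'0.png'); print(n,d['fovy'],d['cx'],d['cy'],d['k1'],np.round(-d['view'][:3,:3].T@d['view'][:3,3]))
    for l in['home','home_prong','spare_prong','front_spool','rear_spool','winder','reel_oil','fly_reel']:
        for b in optics.boxes_of(n,l)[:4]: print(l,round(b['score'],2),np.round(b['rect']).tolist())
E
```

```text
pics
{'clock': 0.0, 'qpos': [1.077, 0.629, 0.038, 1.518, -0.027, 0.996, -0.02], 'qd': [-0.0, -0.001, -0.0, 0.001, 0.0, 0.001, 0.001], 'tau': [0.0, -56.34, 1.226, -19.344, 0.011, 0.011, 0.0], 'eef_pos': [269.411, -590.849, 230.39], 'tool_rot': [-3.14, 0.0, 0.428], 'force': [-0.402, 0.136, 0.352], 'torque': [-0.014, 0.028, 0.029], 'gripper_force': 0.0, 'width': 85.331}
side 54.8133484614672 271.5732208035238 213.97640335814228 0.000594219040011304 [ 507. -646.  885.]
home 0.76 [247.0, 188.0, 44.0, 38.0]
home_prong 0.5 [229.0, 127.0, 44.0, 36.0]
spare_prong 0.5 [296.0, 288.0, 10.0, 13.0]
front_spool 0.53 [258.0, 172.0, 20.0, 21.0]
front_spool 0.52 [272.0, 236.0, 17.0, 20.0]
front_spool 0.28 [207.0, 280.0, 29.0, 62.0]
rear_spool 0.26 [222.0, 164.0, 7.0, 30.0]
winder 0.92 [228.0, 123.0, 41.0, 40.0]
winder 0.24 [287.0, 366.0, 36.0, 46.0]
reel_oil 0.78 [221.0, 164.0, 6.0, 26.0]
reel_oil 0.49 [280.0, 282.0, 41.0, 50.0]
fly_reel 0.89 [213.0, 231.0, 30.0, 33.0]
top 52.310384474863625 276.25667847630643 208.9255245747564 -0.00450051910224323 [ 378. -125. 1142.]
home 0.64 [215.0, 188.0, 49.0, 36.0]
home 0.3 [146.0, 203.0, 41.0, 49.0]
spare_prong 0.45 [228.0, 191.0, 16.0, 21.0]
spare_prong 0.42 [348.0, 172.0, 18.0, 10.0]
front_spool 0.82 [235.0, 191.0, 18.0, 24.0]
front_spool 0.58 [279.0, 191.0, 20.0, 13.0]
rear_spool 0.7 [229.0, 197.0, 12.0, 18.0]
winder 0.94 [148.0, 199.0, 35.0, 53.0]
reel_oil 0.66 [209.0, 246.0, 14.0, 14.0]
fly_reel 0.8 [279.0, 229.0, 32.0, 34.0]
```

Run:
```python
import cv2,numpy as np
a=cv2.imread('pics/top0.png'); b=cv2.imread('pics/side0.png')
A=cv2.resize(a[150:300,130:330],(800,600),interpolation=cv2.INTER_CUBIC)
cv2.imwrite('pics/topc.png',A)
B=cv2.resize(b[110:310,190:340],(600,800)[:2][::1] if 0 else (450,600),interpolation=cv2.INTER_CUBIC)
cv2.imwrite('pics/sidec.png',B)
```

```text
(no output)
```

View pics/top0.png

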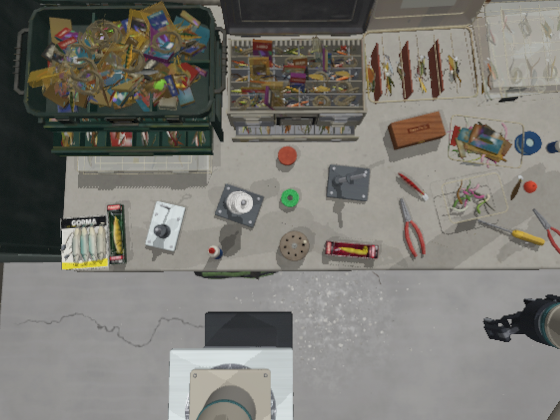

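View pics/topc.png

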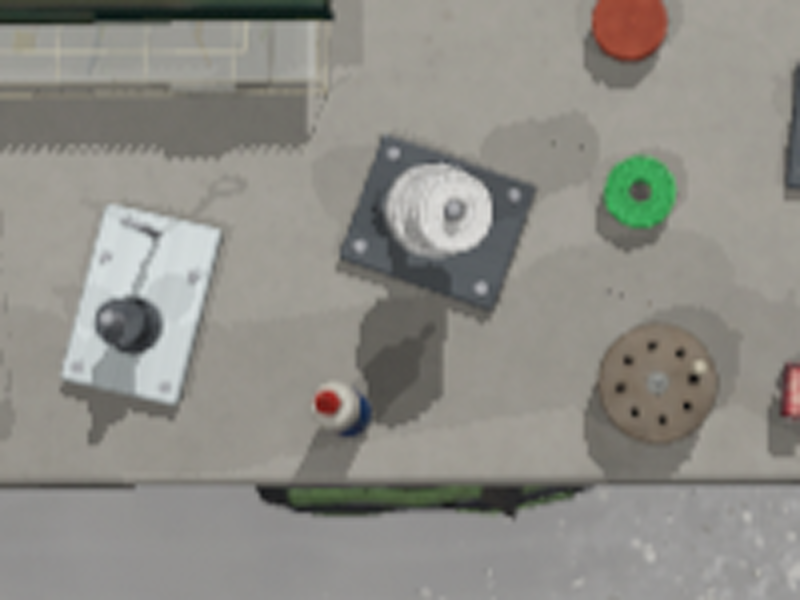

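View pics/sidec.png

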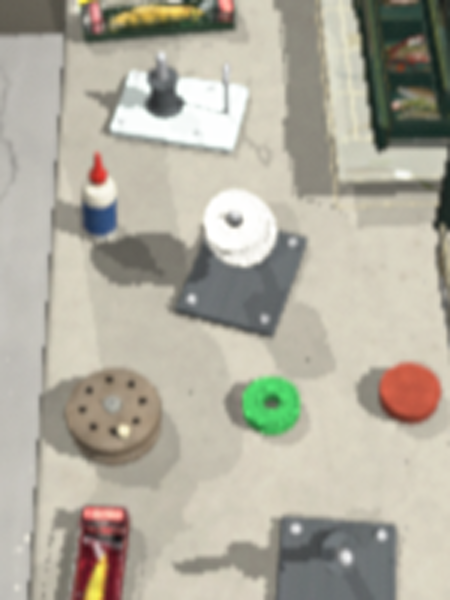

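The left stand (240,205) carries the white spools. The right stand (348,183) is empty, so it is the spare, and the winder is at (158,230). Possible look-alikes are the green spool at (290,198), the red lid at (287,155), the fly reel at (293,246) and the blue ring at (528,142). The spools I want are the white stack at (240,203). Next I'll take a close crop to measure from.

Run:
```python
import cv2,numpy as np
a=cv2.imread('pics/top0.png'); b=cv2.imread('pics/side0.png')
T=[(a,214,177),(a,322,157),(a,140,197),(b,242,165),(b,277,275),(b,223,117)]
t=[]
for im,x,y in T:
    c=cv2.resize(im[y:y+60,x:x+53],(265,300),interpolation=cv2.INTER_CUBIC)
    for k in range(10,60,10):
        cv2.putText(c,str(y+k),(0,k*5+3),0,.3,(0,255,255),1); cv2.line(c,(0,k*5),(5,k*5),(0,255,255),1)
        if k<53: cv2.putText(c,str(x+k),(k*5-8,8),0,.3,(0,255,255),1); cv2.line(c,(k*5,10),(k*5,14),(0,255,255),1)
    t.append(c)
cv2.imwrite('pics/comp.png',np.vstack([np.hstack(t[:3]),np.hstack(t[3:])]))
```

```text
(no output)
```

View pics/comp.png

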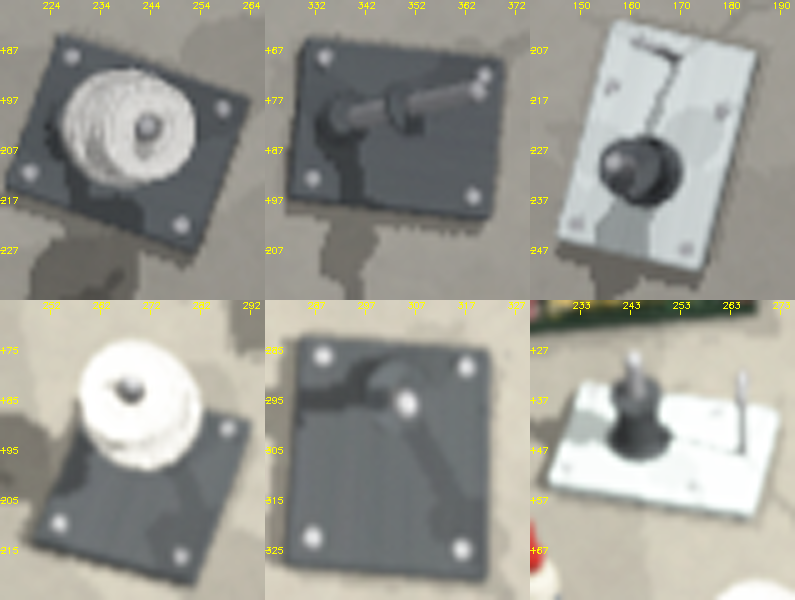

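```bash
cat > fit.py <<'E'
from h import *
from scipy.optimize import least_squares
import json
T=cam('top');S=cam('side')
def ref(d,uv,r=2):
    g=d['color'].astype(float).mean(2);u,v=np.round(uv).astype(int);w=g[v-r:v+r+1,u-r:u+r+1];w=np.clip(w-np.percentile(w,50),0,None)
    yy,xx=np.mgrid[v-r:v+r+1,u-r:u+r+1];return np.array([(xx*w).sum(),(yy*w).sum()])/w.sum()
def px(o,L): return [np.array([o[0]+x/5-.5,o[1]+y/5-.5]) for x,y in L]
ht=[ref(T,p) for p in px((214,177),[(72,57),(223,108),(181,225),(30,172)])]
hs=[ref(S,p) for p in px((242,165),[(228,128),(181,256),(59,223)])]
st=[ref(T,p) for p in px((322,157),[(60,57),(208,196),(48,178)])]
ss=[ref(S,p) for p in px((277,275),[(58,56),(201,67),(197,249),(48,237)])]
tt=px((322,157),[(213,90)])[0]; ts=ref(S,px((277,275),[(140,103)])[0])
wt=px((140,197),[(80,162)])[0]; ws=px((223,117),[(104,54)])[0]
hpt=ref(T,px((214,177),[(149,127)])[0]); hps=px((242,165),[(131,88)])[0]
# corner labels in local frame; x axis ~ world +y
def W(p,l):
    c,s=np.cos(p[2]),np.sin(p[2]);return np.array([p[0]+c*l[0]-s*l[1],p[1]+s*l[0]+c*l[1],l[2]])
def model(q):
    h,s=q[0:3],q[3:6];a,b,u=q[6:9];w=q[9:11];ot,os_=q[11:13],q[13:15]
    C=lambda i:(i[0]*a,i[1]*b,11)
    # local +x=left(+y world), local +y = -x world (toward robot)
    tl,tr,br,bl=(1,-1),(-1,-1),(-1,1),(1,1)
    tip=(u-57*np.sin(.4538),0,69+57*np.cos(.4538))
    r=[]
    def add(d,o,pt,obs,wt=1): r.extend(wt*(proj(d,pt)[0]+o-obs))
    for c,o in zip([tl,tr,br,bl],ht): add(T,ot,W(h,C(c)),o)
    for c,o in zip([tr,br,bl],hs): pass
    for c,o in zip([tl,br,bl],st): add(T,ot,W(s,C(c)),o)
    # side camera looks from robot's right? order resolved by nearest
    for o in hs: 
        P=[proj(S,W(h,C(c)))[0]+os_-o for c in(tl,tr,br,bl)];r.extend(min(P,key=np.linalg.norm))
    for o in ss: 
        P=[proj(S,W(s,C(c)))[0]+os_-o for c in(tl,tr,br,bl)];r.extend(min(P,key=np.linalg.norm))
    for p,a_,b_ in((s,tt,ts),(h,hpt,hps)): add(T,ot,W(p,tip),a_,.6);add(S,os_,W(p,tip),b_,.6)
    add(T,ot,[w[0],w[1],79],wt);add(S,os_,[w[0],w[1],79],ws)
    r.extend(.6*q[11:15]); return np.array(r)
h0=onz(T,np.mean(ht,0),11);s0=onz(T,(348,182.5),11);w0=onz(T,wt,79)
q0=[*h0[:2],1.2,*s0[:2],1.65,45,35,0,*w0[:2],0,0,0,0]
f=least_squares(model,q0,loss='soft_l1')
q=f.x;print(np.round(q,2));print(np.round(model(q),2).tolist())
for n,p in(('home',q[:3]),('spare',q[3:6])):
    print(n,'collar',W(p,(q[8],0,69)).round(1),'axis',(W(p,(-np.sin(.4538),0,np.cos(.4538)))-[p[0],p[1],0]).round(3))
E
python3 fit.py
```

```text
[ 5.2784e+02 -1.9310e+01  1.2300e+00  5.8757e+02 -3.1270e+02  1.4500e+00
  4.3030e+01  3.3150e+01  2.9700e+00  4.5903e+02  1.8221e+02 -6.0000e-02
  1.9000e-01  5.0000e-02 -7.0000e-02]
[-0.03, -0.05, 0.01, -0.03, -0.02, -0.03, -0.12, -0.03, -0.05, 0.07, -0.05, -0.11, -0.01, -0.07, -0.07, 0.28, 0.06, -0.08, 0.1, 0.2, 0.06, -0.01, -0.02, 0.01, 0.18, -0.0, -0.16, 0.04, 0.28, -0.0, -0.24, -0.16, 0.39, 0.45, 0.03, -1.1, -0.09, -0.06, -0.06, 0.15, -0.04, 0.11, 0.03, -0.04]
home collar [528.8 -16.5  69. ] axis [-0.146 -0.413  0.899]
spare collar [ 587.9 -309.7   69. ] axis [-0.052 -0.435  0.899]
```

```bash
sed -i 's/,(h,hpt,hps))/,)/' fit.py; python3 fit.py
cat > plan.py <<'E'
import sys
from h import *
HOME=(np.array([528.8,-16.5,69]),1.23); SPARE=(np.array([587.9,-309.7,69]),1.45); WIN=np.array([459.0,182.2,50])
L=np.radians(26)
def frame(z,y): z=z/np.linalg.norm(z); x=np.cross(y,z); x/=np.linalg.norm(x); return np.c_[x,np.cross(z,x),z]
def stand(st,s,off=0):
    c,w=st; x=np.array([np.cos(w),np.sin(w),0]); y=np.array([-np.sin(w),np.cos(w),0]); a=-np.sin(L)*x+[0,0,np.cos(L)]
    M=frame(-a,-y); return c+a*s-M[:,0]*off, M
def win(h,ang): a=np.radians(ang); return WIN+[0,0,h], frame(np.array([0,0,-1.]),np.array([np.cos(a),np.sin(a),0]))
def go(P,M):
    s=readout.read_state(); R0=R.from_euler('xyz',s['tool_rot']); p=np.array(s['eef_pos'])
    rv=(R0.inv()*R.from_matrix(M)).as_rotvec(); d=P-p
    print('t',round(s['clock'],2),'p',p.round(1),'->',P.round(1),'w',round(s['width'],1),'F',np.round(s['force'],1),'gf',round(s['gripper_force'],1))
    print('twist total',(rv/np.pi).round(4),'deg',np.degrees(np.linalg.norm(rv)).round(1),'| xyz now',(R0.inv().apply(d)/100).round(3),'| xyz after twist',(M.T@d/100).round(3))
if __name__=='__main__': go(*eval(sys.argv[1]))
E
python3 plan.py 'stand(HOME,110,3)'; python3 -c "
from h import *
d=cam('top');print(onz(d,(214,251),60),onz(d,(294,246),44))"
```

```text
[ 5.2768e+02 -1.9360e+01  1.2300e+00  5.8747e+02 -3.1288e+02  1.4500e+00
  4.3050e+01  3.3150e+01  3.2200e+00  4.5895e+02  1.8207e+02 -7.0000e-02
  1.7000e-01  9.0000e-02 -1.8000e-01]
[-0.01, -0.01, 0.03, 0.04, -0.02, 0.03, -0.12, -0.01, -0.0, 0.08, 0.01, -0.09, 0.04, -0.07, -0.06, 0.2, 0.03, -0.15, 0.08, 0.12, 0.08, -0.05, -0.0, -0.01, 0.19, -0.01, -0.16, 0.03, 0.26, 0.01, -0.24, -0.24, -0.05, -0.04, -0.04, 0.08, -0.04, 0.1, 0.05, -0.11]
home collar [528.8 -16.3  69. ] axis [-0.147 -0.413  0.899]
spare collar [ 587.9 -309.7   69. ] axis [-0.052 -0.435  0.899]
t 1.1 p [ 269.7 -591.5  231.4] -> [511.8 -64.5 166.6] w 85.5 F [ 0.1  0.8 -0.1] gf 0.0
twist total [ 0.0579  0.1366 -0.2508] deg 52.5 | xyz now [ 4.389 -3.79   0.648] | xyz after twist [4.907 0.52  3.114]
[403.16329152  38.26663015  60.        ] [ 415.08889037 -164.01669226   44.        ]
```

```bash
python3 -m jog '{"claw":[1,1,1,1,1,1,1,1,1,1,1,1],"xyz":[[0.36,-0.31,0],[0.36,-0.31,0],[0.36,-0.31,0],[0.36,-0.31,0],[0.36,-0.31,0],[0.36,-0.31,0],[0.36,-0.31,0],[0.36,-0.31,0],[0.36,-0.31,0],[0.36,-0.31,0],[0.36,-0.31,0],[0.36,-0.31,0]],"twist":[[0,0,0],[0,0,0],[0,0,0],[0,0,0],[0,0,0],[0,0,0],[0,0,0],[0,0,0],[0,0,0],[0,0,0],[0,0,0],[0,0,0]]}'; python3 plan.py 'stand(HOME,110,3)'
```

```text
clock: 2.65
eef_pos: [509.2, -72.3, 231.6]
tool_rot: [3.141, -0.001, 0.428]
force: [0.3, -0.2, -0.1]
width: 85.8
gripper_force: 0.0
t 2.65 p [509.2 -72.3 231.6] -> [511.8 -64.5 166.6] w 85.8 F [ 0.3 -0.2 -0.1] gf 0.0
twist total [ 0.0581  0.1364 -0.2508] deg 52.4 | xyz now [ 0.056 -0.061  0.65 ] | xyz after twist [-0.211 -0.002  0.621]
```

```bash
python3 -m jog '{"claw":[1,1,1,1,1,1,1],"xyz":[[0,0,0],[0,0,0],[0,0,0],[0,0,0],[0,0,0],[0,0,0],[0,0,0]],"twist":[[0.0097,0.0227,-0.0418],[0.0097,0.0227,-0.0418],[0.0097,0.0227,-0.0418],[0.0097,0.0227,-0.0418],[0.0097,0.0227,-0.0418],[0.0097,0.0227,-0.0418],[0,0,0]]}'; python3 plan.py 'stand(HOME,110,3)'; python3 -c "
from h import *
print(np.round(readout.read_state()['qpos'],2))"
```

```text
clock: 3.52
eef_pos: [508.4, -76.0, 230.6]
tool_rot: [-3.139, -0.453, 1.223]
force: [-0.2, 0.2, 0.2]
width: 85.3
gripper_force: 0.0
t 3.52 p [508.4 -76.  230.6] -> [511.8 -64.5 166.6] w 85.3 F [-0.2  0.2  0.2] gf 0.0
twist total [ 0.      0.0002 -0.002 ] deg 0.4 | xyz now [-0.173 -0.005  0.629] | xyz after twist [-0.173 -0.006  0.628]
[ 0.76  0.52 -0.53  1.94 -0.3   0.74  0.16]
```

```bash
python3 -m jog '{"claw":[1,1,1,1,1,1,1,1],"xyz":[[-0.173,-0.005,0.2],[0,0,0.2],[0,0,0.2],[0,0,0.2],[0,0,0.2],[0,0,0.2],[0,0,0.2],[0,0,0.0]],"twist":[[0,0,-0.002],[0,0,0],[0,0,0],[0,0,0],[0,0,0],[0,0,0],[0,0,0],[0,0,0]]}'; python3 plan.py 'stand(HOME,16.5,3)'
python3 - <<'E'
from h import *
a=cam('side');b=cam('top')
A=a['color'][150:240,230:330];B=b['color'][160:250,190:290]
I=np.hstack([cv2.resize(x,(400,360),interpolation=cv2.INTER_CUBIC) for x in(A,B)])
save({'color':I},'app.png')
E
```

```text
clock: 4.53
eef_pos: [522.5, -28.7, 97.4]
tool_rot: [-3.141, -0.453, 1.236]
force: [0.4, -0.2, 0.8]
width: 85.5
gripper_force: 0.0
t 4.53 p [522.5 -28.7  97.4] -> [525.5 -25.9  82.5] w 85.5 F [ 0.4 -0.2  0.8] gf 0.0
twist total [-0.0012  0.0004  0.0019] deg 0.4 | xyz now [-0.033  0.019  0.15 ] | xyz after twist [-0.033  0.018  0.15 ]
```

View pics/app.png

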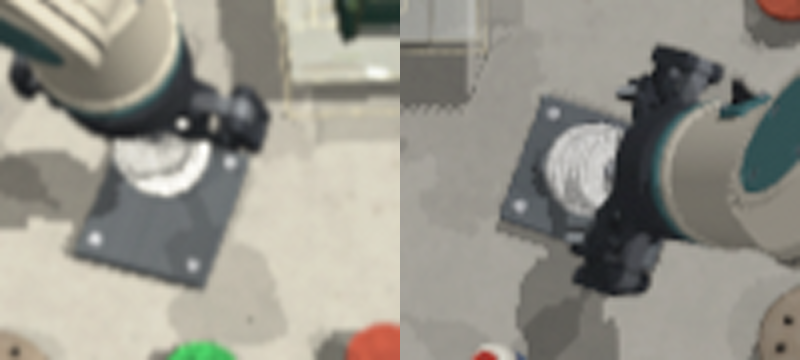

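The gripper straddles the white stack (side crop 160,165, top crop 590,165). I'll go the last 15 mm and close on the two smaller spools.

```bash
python3 -m jog '{"claw":[1,1,1,0.75],"xyz":[[-0.033,0.018,0.05],[0,0,0.05],[0,0,0.05],[0,0,0]],"twist":[[0,0,0],[0,0,0],[0,0,0],[0,0,0]]}'; python3 plan.py 'stand(HOME,16.5,3)'; python3 -m jog '{"claw":[0,0,0,0,0,0],"xyz":[[0,0,0],[0,0,0],[0,0,0],[0,0,0],[0,0,0],[0,0,0]],"twist":[[0,0,0],[0,0,0],[0,0,0],[0,0,0],[0,0,0],[0,0,0]]}'
```

```text
clock: 5.12
eef_pos: [525.8, -27.3, 82.6]
tool_rot: [3.141, -0.453, 1.236]
force: [-0.2, -0.2, -0.0]
width: 69.8
gripper_force: 0.0
t 5.12 p [525.8 -27.3  82.6] -> [525.5 -25.9  82.5] w 69.8 F [-0.2 -0.2 -0. ] gf 0.0
twist total [-0.0006  0.0001  0.0018] deg 0.3 | xyz now [ 0.011 -0.007  0.007] | xyz after twist [ 0.011 -0.007  0.007]
clock: 5.88
eef_pos: [525.9, -27.4, 83.1]
tool_rot: [3.14, -0.453, 1.237]
force: [-1.1, 0.6, 3.8]
width: 47.0
gripper_force: 61.1
```

```bash
python3 -m jog '{"claw":[0,0,0,0,0,0],"xyz":[[0,0,-0.1],[0,0,-0.1],[0,0,-0.12],[0,0,-0.12],[0,0,-0.12],[0,0,0]],"twist":[[0,0,0],[0,0,0],[0,0,0],[0,0,0],[0,0,0],[0,0,0]]}'; python3 plan.py 'stand(SPARE,110,0)'
python3 - <<'E'
from h import *
a=cam('side');b=cam('top')
A=a['color'][150:240,230:330];B=b['color'][160:250,190:290]
I=np.hstack([cv2.resize(x,(400,360),interpolation=cv2.INTER_CUBIC) for x in(A,B)])
save({'color':I},'lift.png')
E
```

```text
clock: 6.62
eef_pos: [518.7, -52.0, 134.2]
tool_rot: [3.137, -0.452, 1.236]
force: [0.6, -0.3, -1.3]
width: 46.5
gripper_force: 61.7
t 6.62 p [518.7 -52.  134.2] -> [ 582.1 -357.6  167.9] w 46.5 F [ 0.6 -0.3 -1.3] gf 61.7
twist total [ 0.0313  0.0006 -0.0612] deg 12.4 | xyz now [-2.262  1.61  -1.465] | xyz after twist [-2.51   0.998 -1.599]
```

View pics/lift.png

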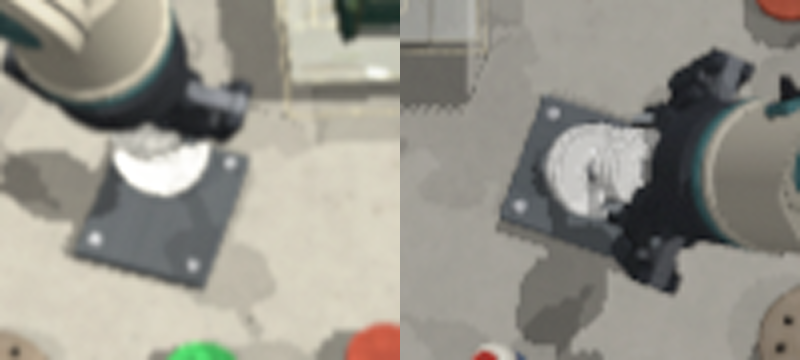

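```bash
python3 -m jog '{"claw":[0,0,0,0,0,0,0,0,0,0,0],"xyz":[[0,0,-0.1],[0,0,-0.1],[-0.314,0.125,-0.175],[-0.314,0.125,-0.175],[-0.314,0.125,-0.175],[-0.314,0.125,-0.175],[-0.314,0.125,-0.175],[-0.314,0.125,-0.175],[-0.314,0.125,-0.175],[-0.314,0.125,-0.175],[0,0,0]],"twist":[[0.0157,0,-0.0306],[0.0157,0,-0.0306],[0,0,0],[0,0,0],[0,0,0],[0,0,0],[0,0,0],[0,0,0],[0,0,0],[0,0,0],[0,0,0]]}'; python3 plan.py 'stand(SPARE,90,0)'
```

```text
clock: 8.1
eef_pos: [580.2, -359.8, 164.9]
tool_rot: [-3.138, -0.451, 1.446]
force: [-0.2, 0.7, -1.9]
width: 46.8
gripper_force: 61.9
t 8.1 p [ 580.2 -359.8  164.9] -> [ 583.1 -348.9  149.9] w 46.8 F [-0.2  0.7 -1.9] gf 61.9
twist total [-0.0007  0.0008 -0.0012] deg 0.3 | xyz now [0.035 0.016 0.184] | xyz after twist [0.035 0.016 0.184]
```

```bash
python3 -m jog '{"claw":[0,0,0,0,0],"xyz":[[0.025,0.016,0.1],[0,0,0.1],[0,0,0.1],[0,0,0.08],[0,0,0]],"twist":[[0,0,0],[0,0,0],[0,0,0],[0,0,0],[0,0,0]]}'; python3 plan.py 'stand(SPARE,65,1)'
python3 - <<'E'
from h import *
a=cam('side');b=cam('top')
A=a['color'][260:350,260:360];B=b['color'][140:230,310:410]
I=np.hstack([cv2.resize(x,(400,360),interpolation=cv2.INTER_CUBIC) for x in(A,B)])
save({'color':I},'spare1.png')
E
```

```text
clock: 8.72
eef_pos: [584.0, -336.7, 133.1]
tool_rot: [-3.137, -0.454, 1.45]
force: [0.8, -0.7, -0.7]
width: 46.8
gripper_force: 61.9
t 8.72 p [ 584.  -336.7  133.1] -> [ 584.4 -338.9  127. ] w 46.8 F [ 0.8 -0.7 -0.7] gf 61.9
twist total [-0.0016 -0.0001  0.0001] deg 0.3 | xyz now [-0.045  0.006  0.045] | xyz after twist [-0.045  0.006  0.046]
```

View pics/spare1.png

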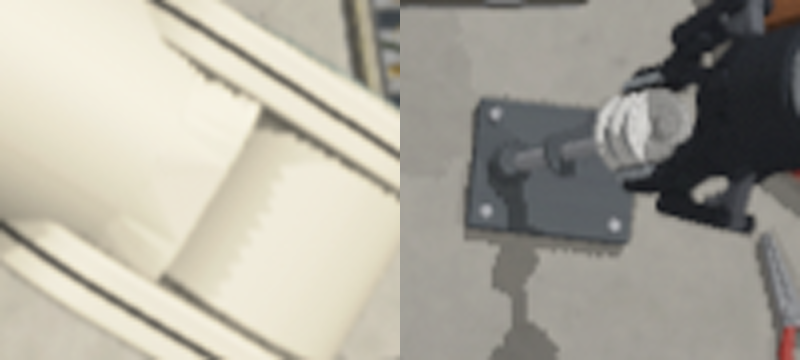

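The top crop shows both spools held in line with the prong axis (650,125), while the side view is blocked by the arm. I'll correct x and re-read before inserting.

```bash
python3 -m jog '{"claw":[0,0,0],"xyz":[[-0.045,0.006,0.02],[0,0,0],[0,0,0]],"twist":[[0,0,0],[0,0,0],[0,0,0]]}'; python3 plan.py 'stand(SPARE,65,1)';python3 -m jog '{"claw":[0],"xyz":[[0,0,0]],"twist":[[0,0,0]]}'; python3 plan.py 'stand(SPARE,65,1)'
```

```text
clock: 9.2
eef_pos: [584.6, -340.9, 130.0]
tool_rot: [-3.138, -0.453, 1.45]
force: [-0.5, 1.2, -1.1]
width: 46.6
gripper_force: 61.9
t 9.2 p [ 584.6 -340.9  130. ] -> [ 584.4 -338.9  127. ] w 46.6 F [-0.5  1.2 -1.1] gf 61.9
twist total [-0.001   0.0002  0.    ] deg 0.2 | xyz now [ 0.005 -0.005  0.036] | xyz after twist [ 0.005 -0.005  0.036]
clock: 9.32
eef_pos: [584.7, -340.7, 130.1]
tool_rot: [-3.139, -0.453, 1.45]
force: [-0.6, 0.1, -0.9]
width: 46.7
gripper_force: 61.9
t 9.32 p [ 584.7 -340.7  130.1] -> [ 584.4 -338.9  127. ] w 46.7 F [-0.6  0.1 -0.9] gf 61.9
twist total [-0.001   0.0002  0.0001] deg 0.2 | xyz now [ 0.002 -0.006  0.036] | xyz after twist [ 0.002 -0.006  0.036]
```

```bash
python3 -m jog '{"claw":[0,0,0,0,0,0],"xyz":[[0.002,-0.006,0.05],[0,0,0.05],[0,0,0.05],[0,0,0.05],[0,0,0.05],[0,0,0]],"twist":[[0,0,0],[0,0,0],[0,0,0],[0,0,0],[0,0,0],[0,0,0]]}'; python3 plan.py 'stand(SPARE,10,1)'
```

```text
clock: 10.07
eef_pos: [585.1, -329.2, 107.1]
tool_rot: [-3.137, -0.454, 1.45]
force: [1.3, 0.4, -1.7]
width: 46.7
gripper_force: 61.9
t 10.07 p [ 585.1 -329.2  107.1] -> [ 587.3 -314.9   77.5] w 46.7 F [ 1.3  0.4 -1.7] gf 61.9
twist total [-0.0014 -0.      0.0001] deg 0.2 | xyz now [-0.     0.006  0.329] | xyz after twist [-0.     0.005  0.329]
```

```bash
python3 -m jog '{"claw":[0,0,0,0,0,0,0,0],"xyz":[[0,0.003,0.06],[0,0,0.06],[0,0,0.06],[0,0,0.06],[0,0,0.06],[0,0,0.03],[0,0,0],[0,0,0]],"twist":[[0,0,0],[0,0,0],[0,0,0],[0,0,0],[0,0,0],[0,0,0],[0,0,0],[0,0,0]]}'; python3 plan.py 'stand(SPARE,2,1)'; python3 -m jog '{"claw":[0,0,0,0],"xyz":[[0,0,0.025],[0,0,0.025],[0,0,0.01],[0,0,0]],"twist":[[0,0,0],[0,0,0],[0,0,0],[0,0,0]]}'; python3 plan.py 'stand(SPARE,2,1)'
```

```text
clock: 11.08
eef_pos: [587.4, -315.5, 78.1]
tool_rot: [-3.139, -0.453, 1.45]
force: [0.1, -0.2, -1.1]
width: 46.9
gripper_force: 61.9
t 11.07 p [ 587.4 -315.5   78.1] -> [ 587.7 -311.5   70.4] w 46.9 F [ 0.1 -0.2 -1.1] gf 61.9
twist total [-0.001   0.0003  0.0001] deg 0.2 | xyz now [ 0.003 -0.001  0.088] | xyz after twist [ 0.003 -0.002  0.088]
clock: 11.58
eef_pos: [587.4, -312.6, 72.4]
tool_rot: [-3.138, -0.453, 1.45]
force: [0.5, -0.5, -1.1]
width: 47.0
gripper_force: 61.9
t 11.57 p [ 587.4 -312.6   72.4] -> [ 587.7 -311.5   70.4] w 47.0 F [ 0.5 -0.5 -1.1] gf 61.9
twist total [-0.0012  0.0001  0.0001] deg 0.2 | xyz now [0.001 0.001 0.024] | xyz after twist [0.001 0.001 0.024]
```

```bash
python3 -m jog '{"claw":[0,0,0,0],"xyz":[[0,0,0.01],[0,0,0.01],[0,0,0.01],[0,0,0]],"twist":[[0,0,0],[0,0,0],[0,0,0],[0,0,0]]}'; python3 plan.py 'stand(SPARE,2,1)'; python3 -m jog '{"claw":[0,0],"xyz":[[0,0,0.01],[0,0,0]],"twist":[[0,0,0],[0,0,0]]}'; python3 plan.py 'stand(SPARE,2,1)'
```

```text
clock: 12.08
eef_pos: [587.7, -311.6, 70.2]
tool_rot: [-3.139, -0.453, 1.45]
force: [-1.6, -0.9, 1.7]
width: 46.8
gripper_force: 62.2
t 12.07 p [ 587.7 -311.6   70.2] -> [ 587.7 -311.5   70.4] w 46.8 F [-1.6 -0.9  1.7] gf 62.2
twist total [-0.001   0.0002  0.0001] deg 0.2 | xyz now [ 0.002 -0.    -0.001] | xyz after twist [ 0.002 -0.    -0.001]
clock: 12.32
eef_pos: [587.7, -311.6, 70.0]
tool_rot: [-3.139, -0.453, 1.45]
force: [-2.2, -1.1, 7.0]
width: 46.8
gripper_force: 62.6
t 12.32 p [ 587.7 -311.6   70. ] -> [ 587.7 -311.5   70.4] w 46.8 F [-2.2 -1.1  7. ] gf 62.6
twist total [-0.0009  0.0003  0.0001] deg 0.2 | xyz now [ 0.002 -0.001 -0.003] | xyz after twist [ 0.002 -0.001 -0.003]
```

The stack is in contact with the collar (7 N). I'll release and back out along the prong.

```bash
python3 -m jog '{"claw":[1,1,1,1,1,1,1,1,1,1,1],"xyz":[[0,0,0],[0,0,0],[0,0,0],[0,0,0],[0,0,-0.1],[0,0,-0.3],[0,0,-0.3],[0,0,-0.3],[0,0,-0.3],[0,0,-0.3],[0,0,-0.3]],"twist":[[0,0,0],[0,0,0],[0,0,0],[0,0,0],[0,0,0],[0,0,0],[0,0,0],[0,0,0],[0,0,0],[0,0,0],[0,0,0]]}'; python3 plan.py 'stand(HOME,110,3)'
```

```text
clock: 13.7
eef_pos: [578.1, -394.4, 241.5]
tool_rot: [-3.139, -0.453, 1.45]
force: [0.2, -0.5, 0.0]
width: 85.9
gripper_force: 0.0
t 13.7 p [ 578.1 -394.4  241.5] -> [511.8 -64.5 166.6] w 85.9 F [ 0.2 -0.5  0. ] gf 0.0
twist total [-0.0315  0.0004  0.063 ] deg 12.7 | xyz now [ 2.546 -1.05   2.074] | xyz after twist [ 2.267 -1.728  1.939]
```

```bash
python3 -m jog '{"claw":[1,1,1,1,1,1,1,1,1,1,1,1],"xyz":[[0,0,0],[0,0,0],[0.252,-0.192,0.215],[0.252,-0.192,0.215],[0.252,-0.192,0.215],[0.252,-0.192,0.215],[0.252,-0.192,0.215],[0.252,-0.192,0.215],[0.252,-0.192,0.215],[0.252,-0.192,0.215],[0.252,-0.192,0.215],[0,0,0]],"twist":[[-0.0158,0,0.0315],[-0.0158,0,0.0315],[0,0,0],[0,0,0],[0,0,0],[0,0,0],[0,0,0],[0,0,0],[0,0,0],[0,0,0],[0,0,0],[0,0,0]]}'; python3 plan.py 'stand(HOME,70,3)'
python3 - <<'E'
from h import *
a=cam('side');b=cam('top')
A=a['color'][260:350,260:360];B=b['color'][140:230,310:410]
C=a['color'][150:240,210:310];D=b['color'][160:250,190:290]
z=lambda x:cv2.resize(x,(333,300),interpolation=cv2.INTER_CUBIC)
I=np.vstack([np.hstack([z(A),z(B)]),np.hstack([z(C),z(D)])])
save({'color':I},'spare2.png')
E
```

```text
clock: 15.2
eef_pos: [510.5, -60.5, 165.7]
tool_rot: [-3.139, -0.454, 1.235]
force: [0.7, -0.3, -0.3]
width: 85.5
gripper_force: 0.0
t 15.2 p [510.5 -60.5 165.7] -> [517.6 -48.  130.6] w 85.5 F [ 0.7 -0.3 -0.3] gf 0.0
twist total [-0.0013 -0.0001  0.0014] deg 0.3 | xyz now [-0.026  0.026  0.378] | xyz after twist [-0.026  0.025  0.378]
```

View pics/spare2.png

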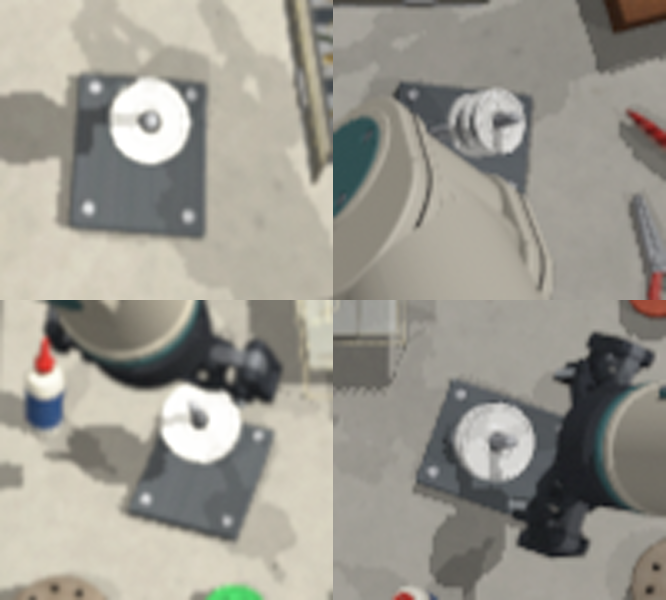

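The spare prong holds both small spools down at its collar (top-right crop 490,120). The rear spool waits alone on home (495,442). Now I'll grip the rear spool.

```bash
python3 -m jog '{"claw":[1,1,1,1,1],"xyz":[[-0.026,0.026,0.18],[0,0,0.2],[0,0,0.2],[0,0,0.2],[0,0,0]],"twist":[[0,0,0],[0,0,0],[0,0,0],[0,0,0],[0,0,0]]}'; python3 plan.py 'stand(HOME,-9,3)'
```

```text
clock: 15.92
eef_pos: [525.1, -35.5, 93.1]
tool_rot: [-3.14, -0.453, 1.229]
force: [-0.7, -0.6, -0.3]
width: 85.6
gripper_force: 0.0
t 15.93 p [525.1 -35.5  93.1] -> [529.2 -15.3  59.6] w 85.6 F [-0.7 -0.6 -0.3] gf 0.0
twist total [-0.0003  0.0002 -0.0004] deg 0.1 | xyz now [ 0.037 -0.028  0.391] | xyz after twist [ 0.036 -0.028  0.391]
```

```bash
python3 -m jog '{"claw":[1,1,1,1,1],"xyz":[[0.036,-0.028,0.1],[0,0,0.1],[0,0,0.1],[0,0,0.09],[0,0,0]],"twist":[[0,0,0],[0,0,0],[0,0,0],[0,0,0],[0,0,0]]}'; python3 plan.py 'stand(HOME,-9,3)';  python3 -m jog '{"claw":[0,0,0,0,0,0],"xyz":[[0,0,0],[0,0,0],[0,0,0],[0,0,0],[0,0,0],[0,0,0]],"twist":[[0,0,0],[0,0,0],[0,0,0],[0,0,0],[0,0,0],[0,0,0]]}'; python3 plan.py 'stand(HOME,-9,3)'
```

```text
clock: 16.55
eef_pos: [528.6, -14.1, 59.7]
tool_rot: [-3.14, -0.453, 1.23]
force: [0.6, -1.0, -0.4]
width: 85.3
gripper_force: 0.0
t 16.55 p [528.6 -14.1  59.7] -> [529.2 -15.3  59.6] w 85.3 F [ 0.6 -1.  -0.4] gf 0.0
twist total [-0.0006  0.0002  0.    ] deg 0.1 | xyz now [-0.008  0.01  -0.004] | xyz after twist [-0.008  0.01  -0.003]
clock: 17.3
eef_pos: [528.9, -14.9, 60.6]
tool_rot: [-3.141, -0.453, 1.23]
force: [-2.4, -2.7, 5.9]
width: 55.9
gripper_force: 62.7
t 17.3 p [528.9 -14.9  60.6] -> [529.2 -15.3  59.6] w 55.9 F [-2.4 -2.7  5.9] gf 62.7
twist total [-0.0001  0.0003  0.    ] deg 0.1 | xyz now [-0.007  0.005  0.008] | xyz after twist [-0.007  0.005  0.008]
```

```bash
python3 -m jog '{"claw":[0,0,0,0,0,0,0,0],"xyz":[[0,0,-0.08],[0,0,-0.12],[0,0,-0.12],[0,0,-0.12],[0,0,-0.12],[0,0,-0.2],[0,0,-0.4],[0,0,0]],"twist":[[0,0,0],[0,0,0],[0,0,0],[0,0,0],[0,0,0],[0,0,0],[0,0,0],[0,0,0]]}'; python3 plan.py 'win(120,75.5)'
```

```text
clock: 18.3
eef_pos: [513.4, -64.8, 166.8]
tool_rot: [3.136, -0.451, 1.23]
force: [0.3, -0.1, -1.4]
width: 56.2
gripper_force: 63.8
t 18.3 p [513.4 -64.8 166.8] -> [459.  182.2 170. ] w 56.2 F [ 0.3 -0.1 -1.4] gf 63.8
twist total [ 0.1202 -0.1076 -0.5184] deg 97.7 | xyz now [ 1.945 -1.343  0.9  ] | xyz after twist [ 1.145  2.255 -0.032]
```

```bash
python3 -m jog '{"claw":[0,0],"xyz":[[0,0,-0.12],[0,0,-0.12]],"twist":[[0,0,0],[0,0,0]]}'; python3 plan.py 'win(130,60)'
```

```text
clock: 18.55
eef_pos: [508.0, -72.2, 186.3]
tool_rot: [-3.14, -0.453, 1.23]
force: [-0.5, -0.0, -0.9]
width: 56.3
gripper_force: 63.8
t 18.55 p [508.  -72.2 186.3] -> [459.  182.2 180. ] w 56.3 F [-0.5 -0.  -0.9] gf 63.8
twist total [ 0.0995 -0.1206 -0.4335] deg 82.9 | xyz now [ 1.981 -1.309  1.038] | xyz after twist [1.696 1.959 0.063]
```

```bash
python3 -m jog '{"claw":[0,0,0,0,0,0,0,0,0,0],"xyz":[[0,0,0],[0,0,0],[0,0,0],[0,0,0],[0,0,0],[0,0,0],[0,0,0],[0,0,0],[0,0,0],[0,0,0]],"twist":[[0.011,-0.0134,-0.0482],[0.011,-0.0134,-0.0482],[0.011,-0.0134,-0.0482],[0.011,-0.0134,-0.0482],[0.011,-0.0134,-0.0482],[0.011,-0.0134,-0.0482],[0.011,-0.0134,-0.0482],[0.011,-0.0134,-0.0482],[0.011,-0.0134,-0.0482],[0,0,0]]}'; python3 plan.py 'win(130,60)'; python3 -c "
from h import *
print(np.round(readout.read_state()['qpos'],2))"
```

```text
clock: 19.8
eef_pos: [508.2, -71.2, 186.4]
tool_rot: [3.14, 0.002, 2.619]
force: [-0.5, 0.0, -0.1]
width: 55.8
gripper_force: 63.7
t 19.8 p [508.2 -71.2 186.4] -> [459.  182.2 180. ] w 55.8 F [-0.5  0.  -0.1] gf 63.7
twist total [0.0004 0.0005 0.0003] deg 0.1 | xyz now [1.691 1.95  0.064] | xyz after twist [1.693 1.949 0.064]
[ 0.48  0.55 -0.58  1.94  0.42  0.78  0.71]
```

```bash
python3 -m jog '{"claw":[0,0,0,0,0,0,0,0,0],"xyz":[[0.211,0.243,0.008],[0.211,0.243,0.008],[0.211,0.243,0.008],[0.211,0.243,0.008],[0.211,0.243,0.008],[0.211,0.243,0.008],[0.211,0.243,0.008],[0.211,0.243,0.008],[0,0,0]],"twist":[[0,0,0],[0,0,0],[0,0,0],[0,0,0],[0,0,0],[0,0,0],[0,0,0],[0,0,0],[0,0,0]]}'; python3 plan.py 'win(80,60)'
```

```text
clock: 20.92
eef_pos: [459.3, 182.8, 179.8]
tool_rot: [3.139, 0.001, 2.619]
force: [-0.1, -0.7, -0.1]
width: 56.0
gripper_force: 63.8
t 20.93 p [459.3 182.8 179.8] -> [459.  182.2 130. ] w 56.0 F [-0.1 -0.7 -0.1] gf 63.8
twist total [0.0008 0.0003 0.0002] deg 0.2 | xyz now [-0.    -0.008  0.498] | xyz after twist [-0.001 -0.006  0.498]
```

```bash
python3 -m jog '{"claw":[0,0,0,0,0,0],"xyz":[[0.005,-0.007,0.25],[0,0,0.25],[0,0,0.25],[0,0,0.2],[0,0,0.0],[0,0,0]],"twist":[[0,0,0],[0,0,0],[0,0,0],[0,0,0],[0,0,0],[0,0,0]]}'; python3 plan.py 'win(-8,60)'
python3 - <<'E'
from h import *
a=cam('side');b=cam('top')
A=a['color'][110:180,210:290];B=b['color'][190:260,130:210]
z=lambda x:cv2.resize(x,(400,350),interpolation=cv2.INTER_CUBIC)
save({'color':np.hstack([z(A),z(B)])},'win1.png')
for d,n,o in((a,'side',(210,110)),(b,'top',(130,190))):
    print(n,((proj(d,[[459,182,50],[459,182,80],[459,182,86.]])-o)*5).round().tolist())
E
```

```text
clock: 21.68
eef_pos: [459.7, 179.4, 85.1]
tool_rot: [3.14, 0.003, 2.616]
force: [0.1, 0.7, -0.8]
width: 56.2
gripper_force: 63.8
t 21.68 p [459.7 179.4  85.1] -> [459.  182.2  42. ] w 56.2 F [ 0.1  0.7 -0.8] gf 63.8
twist total [ 0.0004  0.0009 -0.0007] deg 0.2 | xyz now [0.021 0.02  0.431] | xyz after twist [0.02  0.021 0.431]
side [[169.0, 125.0], [166.0, 87.0], [165.0, 79.0]]
top [[144.0, 198.0], [127.0, 193.0], [124.0, 192.0]]
```

View pics/win1.png

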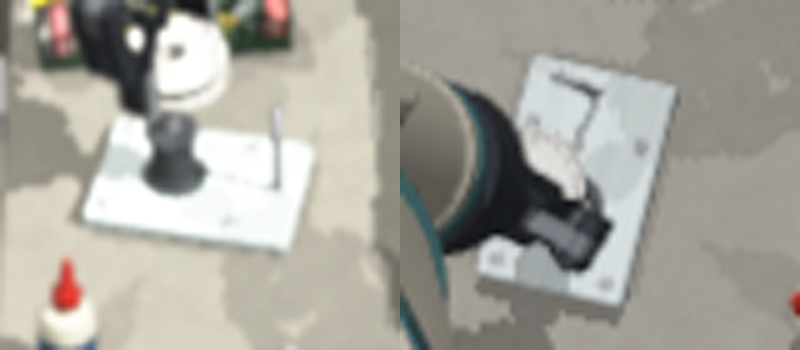

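Run:
```python
from h import *
a=cam('side');p=readout.read_state()['eef_pos'];print(np.round(p,1))
t=np.linspace(0,2*np.pi,13)[:-1]
for z in(8.5,24.5):
    print(((proj(a,np.c_[p[0]+29*np.cos(t),p[1]+29*np.sin(t),0*t+p[2]+z])-(210,110))*5).round().tolist(), ((proj(a,[p[0],p[1],p[2]+z])-(210,110))*5).round())
I=cv2.resize(a['color'][110:180,210:290],(800,700),interpolation=cv2.INTER_CUBIC)[0:600]
for z in(8.5,24.5):
    t=np.linspace(0,2*np.pi,60);q=((proj(a,np.c_[p[0]+29*np.cos(t),p[1]+29*np.sin(t),0*t+p[2]+z])-(210,110)+.5)*10)
    cv2.polylines(I,[q.astype(np.int32)],True,(255,0,255),1)
for zz in (50,80):
    q=((proj(a,[459,182,zz])[0]-(210,110)+.5)*10).astype(int); cv2.circle(I,tuple(int(v) for v in q),3,(255,255,0),-1)
save({'color':I},'ov.png')
```

```text
[459.8 179.9  85.4]
[[218.0, 69.0], [211.0, 51.0], [192.0, 38.0], [166.0, 34.0], [140.0, 39.0], [120.0, 53.0], [113.0, 72.0], [120.0, 91.0], [139.0, 104.0], [166.0, 109.0], [192.0, 103.0], [212.0, 88.0]] [[166.  71.]]
[[217.0, 48.0], [210.0, 29.0], [190.0, 16.0], [164.0, 12.0], [138.0, 18.0], [118.0, 32.0], [111.0, 50.0], [117.0, 69.0], [137.0, 83.0], [164.0, 87.0], [191.0, 81.0], [211.0, 67.0]] [[164.  49.]]
```

View pics/ov.png

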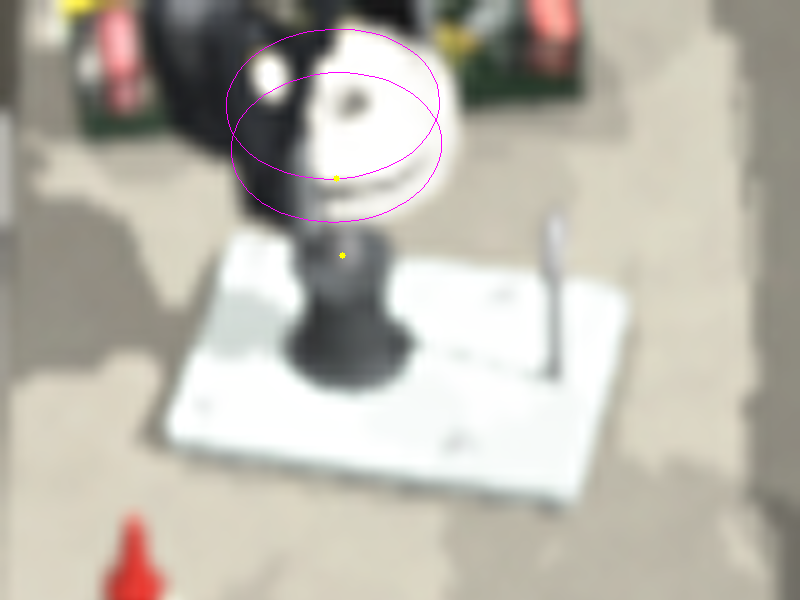

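The spool shows about 5 mm toward +x of the predicted outline (hole at 352,102 against 333,103). I'll measure this numerically in both cameras, using outline contrast, before lowering.

```bash
cat > spool.py <<'E'
from h import *
from scipy.ndimage import map_coordinates
p=np.array(readout.read_state()['eef_pos']); cams=[cam('side'),cam('top')]
off=[np.array([.09,-.18]),np.array([-.07,.17])]
M=R.from_euler('xyz',readout.read_state()['tool_rot']).as_matrix()
def score(c,zb,Rr=29,which=(0,1)):
    t=np.linspace(0,2*np.pi,73)[:-1]; out=[]
    for i in which:
        d=cams[i];im=d['color'].min(2).astype(float)
        pts=np.vstack([proj(d,np.c_[c[0]+Rr*np.cos(t),c[1]+Rr*np.sin(t),0*t+z]) for z in(zb,zb+16)])-off[i]*-1
        h=cv2.convexHull(pts.astype(np.float32))[:,0]; ctr=h.mean(0)
        n=h-ctr; n/=np.linalg.norm(n,axis=1,keepdims=True)
        s=lambda q:map_coordinates(im,[q[:,1],q[:,0]],order=1)
        a,b=s(h-n*1.),s(h+n*1.)
        m=(s(h-n*3)>150)   # visible arc: white well inside
        m&=(n[:,0]>-.3) if i==0 else True
        out.append(np.where(m,a-b,0).mean())
    return out
zb=p[2]+8.5
for w in((0,),(1,),(0,1)):
    g=[(sum(score(p[:2]+[dx,dy],zb,29,w)),dx,dy) for dx in np.arange(-3,12,1) for dy in np.arange(-8,8,1)]
    g.sort(reverse=True);print(w,[(round(float(a)),int(b),int(c)) for a,b,c in g[:8]])
print('tool x,y',M[:,0].round(2),M[:,1].round(2),'TCP',p.round(1))
E
python3 spool.py
```

```text
(0,) [(56, 5, -1), (55, 4, -1), (55, 5, 0), (54, 4, 0), (54, 5, -2), (54, 6, -1), (54, 6, -2), (54, 4, -2)]
(1,) [(7, -2, 0), (6, -3, 0), (6, -3, 1), (6, -3, -1), (6, -1, 1), (6, 0, 0), (6, 3, 1), (6, -1, 0)]
(0, 1) [(60, 5, -1), (60, 5, 0), (60, 4, 0), (59, 4, -1), (58, 5, 1), (58, 6, -1), (58, 4, 1), (57, 6, 0)]
tool x,y [-0.87  0.5  -0.  ] [0.5  0.87 0.  ] TCP [459.8 179.9  85.4]
```

```bash
python3 -m jog '{"claw":[0,0,0],"xyz":[[0.03,0,0],[0.03,0,0],[0,0,0]],"twist":[[0,0,0],[0,0,0],[0,0,0]]}'; python3 spool.py
```

```text
clock: 22.3
eef_pos: [453.5, 183.2, 84.6]
tool_rot: [3.141, 0.002, 2.619]
force: [0.2, -0.3, -0.8]
width: 56.2
gripper_force: 63.8
(0,) [(56, 5, -1), (55, 5, -2), (55, 4, -1), (55, 5, 0), (54, 6, -1), (54, 4, 0), (53, 6, -2), (53, 4, -2)]
(1,) [(12, -2, -2), (12, -1, -1), (12, -3, -2), (11, -2, -1), (11, -3, -1), (11, -1, 0), (11, 1, 0), (11, 8, 0)]
(0, 1) [(65, 5, 0), (65, 5, -1), (64, 4, -1), (64, 4, 0), (64, 6, -1), (63, 6, 0), (61, 5, -2), (61, 5, 1)]
tool x,y [-0.87  0.5  -0.  ] [0.5  0.87 0.  ] TCP [453.5 183.2  84.6]
```

```bash
python3 -m jog '{"claw":[0,0,0,0,0,0],"xyz":[[0,0,0.05],[0,0,0.05],[0,0,0],[0,0,0.05],[0,0,0.05],[0,0,0]],"twist":[[0,0,0],[0,0,0],[0,0,0],[0,0,0],[0,0,0],[0,0,0]]}'; python3 spool.py | tail -2
```

```text
clock: 23.15
eef_pos: [453.6, 182.8, 64.1]
tool_rot: [3.141, 0.002, 2.618]
force: [0.1, -0.1, -1.5]
width: 56.4
gripper_force: 63.8
(0, 1) [(60, 5, 0), (59, 5, 1), (59, 4, 0), (58, 4, 1), (58, 6, 1), (58, 6, 0), (57, 5, -1), (57, 4, -1)]
tool x,y [-0.87  0.5  -0.  ] [0.5  0.87 0.  ] TCP [453.6 182.8  64.1]
```

```bash
python3 -m jog '{"claw":[0,0,0,0,0,0],"xyz":[[0,0,0.05],[0,0,0.05],[0,0,0.05],[0,0,0.03],[0,0,0],[0,0,0]],"twist":[[0,0,0],[0,0,0],[0,0,0],[0,0,0],[0,0,0],[0,0,0]]}';python3 -m jog '{"claw":[0,0,0],"xyz":[[0,0,0.015],[0,0,0.01],[0,0,0]],"twist":[[0,0,0],[0,0,0],[0,0,0]]}'
```

```text
clock: 24.0
eef_pos: [454.1, 183.0, 46.7]
tool_rot: [3.14, 0.003, 2.618]
force: [0.2, 0.4, -0.6]
width: 56.2
gripper_force: 63.8
clock: 24.38
eef_pos: [454.0, 182.9, 44.1]
tool_rot: [3.141, 0.002, 2.618]
force: [-0.2, -0.4, 0.7]
width: 56.2
gripper_force: 63.8
```

```bash
python3 -m jog '{"claw":[0,0,0],"xyz":[[0,0,0.01],[0,0,0],[0,0,0]],"twist":[[0,0,0],[0,0,0],[0,0,0]]}';python3 -m jog '{"claw":[0,0,0],"xyz":[[0,0,0.01],[0,0,0],[0,0,0]],"twist":[[0,0,0],[0,0,0],[0,0,0]]}'
```

```text
clock: 24.75
eef_pos: [454.0, 183.0, 43.1]
tool_rot: [3.14, 0.002, 2.618]
force: [-0.1, 0.1, -1.0]
width: 56.0
gripper_force: 63.8
clock: 25.12
eef_pos: [454.0, 182.9, 42.1]
tool_rot: [3.141, 0.002, 2.618]
force: [0.4, 0.4, -1.0]
width: 56.2
gripper_force: 63.8
```

```bash
python3 -m jog '{"claw":[0,0,0],"xyz":[[0,0,0.01],[0,0,0],[0,0,0]],"twist":[[0,0,0],[0,0,0],[0,0,0]]}';python3 -m jog '{"claw":[0,0,0],"xyz":[[0,0,0.007],[0,0,0],[0,0,0]],"twist":[[0,0,0],[0,0,0],[0,0,0]]}'
```

```text
clock: 25.5
eef_pos: [454.1, 182.9, 41.2]
tool_rot: [3.14, 0.003, 2.618]
force: [-0.1, 0.3, 1.8]
width: 55.8
gripper_force: 64.0
clock: 25.88
eef_pos: [454.2, 183.0, 40.9]
tool_rot: [3.14, 0.003, 2.618]
force: [-0.7, -0.9, 6.5]
width: 56.1
gripper_force: 64.5
```

Seat contact is at the expected height. I'll release and rise.

```bash
python3 -m jog '{"claw":[1,1,1,1,1,1,1,1,1],"xyz":[[0,0,0],[0,0,0],[0,0,0],[0,0,0],[0,0,-0.1],[0,0,-0.4],[0,0,-0.5],[0,0,-0.5],[0,0,-0.5]],"twist":[[0,0,0],[0,0,0],[0,0,0],[0,0,0],[0,0,0],[0,0,0],[0,0,0],[0,0,0],[0,0,0]]}';python3 -m jog '{"claw":[1,1,1,1,1,1],"xyz":[[0.3,-0.4,-0.1],[0.3,-0.4,-0.1],[0.3,-0.4,-0.1],[0,-0.4,0],[0,-0.4,0],[0,0,0]],"twist":[[0,0,0],[0,0,0],[0,0,0],[0,0,0],[0,0,0],[0,0,0]]}'
cat > chk.py <<'E'
import spool as S
from h import *
def best(c0,zb,Rr):
    r=[]
    for w in((0,),(1,)):
        g=[(sum(S.score(c0+np.array([dx,dy]),zb+dz,Rr,w)),dx,dy,dz) for dx in np.arange(-6,7,1.) for dy in np.arange(-6,7,1.) for dz in((0,) if w==(1,) else (-8,-4,0,4,8))]
        r.append([np.round(x,1).tolist() for x in sorted(g,reverse=True)[:3]])
    return r
print('winder',best(np.array([459.,182.]),50,29))
for n in('side','top'):
    S.cams[0 if n=='side' else 1]
    optics.get_image(n)
    for l in('rear_spool','front_spool','reel_oil','fly_reel'):
        print(n,l,[(round(b['score'],2),np.round(b['rect']).tolist()) for b in optics.boxes_of(n,l)[:4]])
E
python3 chk.py
```

```text
clock: 27.0
eef_pos: [453.1, 182.8, 242.7]
tool_rot: [3.14, 0.003, 2.618]
force: [0.6, 0.7, 1.1]
width: 85.4
gripper_force: 0.0
clock: 27.75
eef_pos: [273.4, 52.7, 270.1]
tool_rot: [-3.14, 0.003, 2.613]
force: [1.2, 0.0, 0.1]
width: 85.4
gripper_force: 0.0
(0,) [(0, 11, 7), (0, 11, 6), (0, 11, 5), (0, 11, 4), (0, 11, 3), (0, 11, 2), (0, 11, 1), (0, 11, 0)]
(1,) [(0, 11, 3), (0, 10, 5), (0, 10, -6), (0, 9, -7), (0, 9, 3), (0, 11, -1), (0, 11, 1), (0, 11, 2)]
(0, 1) [(0, 11, 3), (0, 10, 5), (0, 10, -6), (0, 9, -7), (0, 9, 3), (0, 11, -1), (0, 11, 1), (0, 11, 2)]
tool x,y [-0.87  0.5  -0.  ] [0.5  0.87 0.  ] TCP [273.4  52.7 270.1]
winder [[[37.9, 0.0, -6.0, 8.0], [37.8, -1.0, -6.0, 8.0], [37.5, 0.0, -3.0, 4.0]], [[37.3, 0.0, 2.0, 0.0], [37.2, 0.0, 3.0, 0.0], [36.1, 1.0, 2.0, 0.0]]]
side rear_spool [(0.52, [233.0, 124.0, 22.0, 18.0])]
side front_spool [(0.69, [272.0, 233.0, 19.0, 22.0])]
side reel_oil [(0.55, [219.0, 162.0, 10.0, 30.0])]
side fly_reel [(0.89, [212.0, 230.0, 34.0, 35.0])]
top rear_spool [(0.94, [146.0, 218.0, 27.0, 22.0]), (0.52, [209.0, 247.0, 12.0, 13.0])]
top front_spool [(0.71, [348.0, 167.0, 19.0, 19.0]), (0.6, [282.0, 191.0, 17.0, 16.0]), (0.28, [214.0, 188.0, 50.0, 36.0])]
top reel_oil [(0.66, [208.0, 244.0, 13.0, 14.0])]
top fly_reel [(0.67, [278.0, 232.0, 30.0, 29.0]), (0.41, [146.0, 200.0, 39.0, 51.0])]
```

Run:
```python
from h import *
from scipy.ndimage import map_coordinates
from plan import SPARE,stand
off={'side':np.array([.09,-.18]),'top':np.array([-.07,.17])}
t=np.linspace(0,2*np.pi,73)[:-1]
for n in('top','side'):
    d=cam(n); im=d['color'].min(2).astype(float); s=lambda q:map_coordinates(im,[q[:,1],q[:,0]],order=1); g=[]
    for s0 in np.arange(-6,20,2.):
      for ln in(16,32):
        for o in(-2,1,3,6):
            P=[]
            for z in(s0,s0+ln):
                c,M=stand(SPARE,z,o); P.append(c+24*np.outer(np.cos(t),M[:,0])+24*np.outer(np.sin(t),M[:,1]))
            h=cv2.convexHull((proj(d,np.vstack(P))+off[n]).astype(np.float32))[:,0]; v=h-h.mean(0); v/=np.linalg.norm(v,axis=1,keepdims=True)
            g.append((round(float((s(h-v)-s(h+v)).mean()),1),s0,ln,o))
    print(n,sorted(g,reverse=True)[:6])
```

```text
top [(67.3, np.float64(4.0), 32, 1), (67.3, np.float64(0.0), 32, 3), (66.8, np.float64(2.0), 32, 1), (64.3, np.float64(8.0), 32, -2), (64.0, np.float64(6.0), 32, -2), (63.4, np.float64(2.0), 32, 3)]
side [(109.4, np.float64(18.0), 32, 3), (107.9, np.float64(16.0), 32, 3), (106.0, np.float64(14.0), 32, 3), (103.6, np.float64(12.0), 32, 3), (100.9, np.float64(10.0), 32, 3), (97.9, np.float64(8.0), 32, 3)]
```

```bash
python3 -c "
from cell import order
print(order.finish_job())"
```

```text
the job is handed in; nothing more can be done
None
```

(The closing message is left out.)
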